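# Fold the palette flap down and shut the art box

## Task

Pack up the art box: first fold its upright palette flap all the way down flat inside the box, and only then swing the hinged lid fully shut over it. Do it all by pushing gently with the fingertips or the outside of the fingers, without gripping the flap or the lid, and leave the jars, rolls, brush and other things standing around where they are.

Things in the scene. Friction and masses are not known exactly. Their poses are not given: they have to be found in the camera images.
- art_box: navy plastic art box fixed to the table, 190 (its x) x 280 (its y) x 80 high, open at the top, walls 5 thick. Origin: centre of its underside, on the table; z up. The lid is hinged along its +x rim, the palette flap along the inside of its -x wall; +x therefore points from the flap's side to the lid's side.
- lid (a joint): angle of the lid in rad: 0 = shut, lying on the rim; about 1.57 = standing straight up; more = leaning outwards, away from the box (stop at 2.0). It starts at 1.6 to 1.8. Stiff hinge: it stays where it is left at any angle and does not fall; about 0.4 N m (some 1 to 5 N near its free edge) moves it. The lid is a navy plastic shell, 190 from hinge to free edge, 280 wide, 20 thick over its rims (a 4 mm panel with 16 mm rims on the inside), smooth on its outer face.
- lid_hinge (a point): middle of the lid's hinge line, which runs along the box's y axis: 95 from the box's centre towards +x, 80 above the table.
- lid_edge (a point): middle of the lid's free edge, on its outer face: 190 from the hinge along the lid and 20 outwards from the plane through the hinge line. With the lid shut it is at box x = -95, 100 above the table, on the lid's upper face.
- flap (a joint): angle of the palette flap in rad: 0 = folded down flat inside the box (at its stop); about 1.57 = upright; more = leaning outwards, away from the lid (stop at 1.9). It starts at 1.2 to 1.7. Stiff hinge: stays where it is left; about 0.1 N m (1 to 2 N near its free edge) moves it. The flap is a flat white plastic palette with shallow paint wells, 120 from hinge to free edge, 250 wide, 4 thick.
- flap_hinge (a point): middle of the flap's hinge line, which runs along the box's y axis: 82 from the box's centre towards -x, 66 above the table (14 below the rim).
- flap_edge (a point): middle of the flap's free edge, on the face that looks outwards (away from the lid) while upright and upwards when folded: 120 from the hinge along the flap. Folded down it is at box x = +38, 68 above the table.
- ink_jar: closed grey plastic ink jar with black cap, 66 mm in diameter x 75 mm high; bystander, loose, not to be disturbed. Origin: centre of its underside.
- flat_brush: brush lying flat, about 200 mm long; bystander, loose, not to be disturbed. Origin: centre of its underside (middle of the tool).
- water_cup: open white plastic cup, 76 mm in diameter x 85 mm high; bystander, loose, not to be disturbed. Origin: centre of its underside.
- paper_roll: upright roll of white paper, 110 mm in diameter x 100 mm high; bystander, loose, not to be disturbed. Origin: centre of its underside.
- paint_bottle: white plastic paint bottle with black cap, 56 mm in diameter x 130 mm high; bystander, loose, not to be disturbed. Origin: centre of its underside.
- tape_roll: roll of masking tape lying flat, 90 mm in diameter x 24 mm high; bystander, loose, not to be disturbed. Origin: centre of its underside.
- gesso_pot: small white lidded pot, 60 mm in diameter x 60 mm high; bystander, loose, not to be disturbed. Origin: centre of its underside.

How it is judged (in metres and radians):
On the way, in this order (a step that is already met when the one before it is completed fails the run):
1. the palette flap is folded flat while the lid is still open (value of joint flap below 0.07 rad and value of joint lid above 1 rad), for 0.2 s.
2. the lid is swung shut over the folded flap (value of joint lid below 0.035 rad and value of joint flap below 0.07 rad), for 0.2 s.
At the end, for the whole second after the job is handed in: The flap is folded flat (within 0.07 rad), the lid is shut (within 0.035 rad, about 6 mm at its edge) and at rest, and every bystander is within 30 mm of where it stood (all of step 2 and value of joint lid above -0.05 rad and velocity of joint lid between -0.05 and 0.05 rad/s and distance of each of ink_jar, flat_brush, water_cup, paper_roll, paint_bottle, tape_roll, gesso_pot from where it was at the start of the episode below 0.03 m); the robot touches nothing.
It fails at once if the lid comes down while the flap is still up (value of joint lid below 0.7 rad and value of joint flap above 0.2 rad).
It fails at once if the flap or the lid is gripped between the fingers ((contact force between the fingers and flap above 25 N and z of the grasp point in the frame of flap_edge between -0.009 and 0.005 m) or (contact force between the fingers and lid above 25 N and z of the grasp point in the frame of lid_edge between -0.018 and 0.005 m)).
It fails at once if the flap or the lid is pushed hard (over 80 N) (contact force between the fingers and flap above 80 N or contact force between the fingers and lid above 80 N).
It fails at once if a bystander is lifted, knocked or moved more than 30 mm (distance of any of ink_jar, flat_brush, water_cup, paper_roll, paint_bottle, tape_roll, gesso_pot from where it was at the start of the episode above 0.03 m).
It also fails if it takes over 64 s, if anything falls off the work surface, if the arm or the gripper's body presses on something with over 40 N, if the wrist force passes 120 N, or if a joint passes its speed limit or range.

## Robot

A 6-joint arm with a two-finger parallel gripper is mounted at the origin on the work surface. World frame = base frame: x ahead of the robot, y to its left, z up, the work surface at z = 0. Lengths are in mm, angles in rad, forces in N, time in s.
With the tool pointing down it reaches from about 400 to 925 mm from the base axis. Payload 12.5 kg.
Tool frame: the origin (TCP) lies on the front face of the gripper's body, between the roots of the fingers; the fingertips stand 78 mm ahead of it and the grasp point (between the pads) lies 59 mm ahead of it (env.nose_length is the distance from the TCP to the fingertips, in mm); z points along the fingers, y is the line along which they close (so a half turn about z gives the same grasp; the last joint's range is limited). The gripper opens to 95 mm and grips with 3 to 60 N. Pads are 20 mm wide; open, the fingers measure 119 mm over their backs; the gripper's body (75 mm by 180 mm) begins 59 mm behind the grasp point.
Start: joints at [1.187, 0.491, 1.559, -0, 1.092, -0.106], TCP at [171.38, 601.055, 292.261] pointing down, gripper open.
Joint ranges: [-3.1, 3.1], [-0.84, 2.19], [0.05, 2.79], [-1.13, 4.28], [0.06, 2.93], [-2.69, 2.69]. Speed limits (rad/s): [2.22, 2.22, 2.79, 3.14, 3.14, 3.14].

## Interface

Orientations are given as [roll, pitch, yaw] about the fixed x, y, z axes, in that order (R = Rz(yaw) Ry(pitch) Rx(roll)).
In Python, from cell import env gives the robot as it stands.
- The arm moves only by the tool jog_arm, never from a script. Its argument "motion" is a list of rows, each a list of 7 numbers: the turn, a rotation vector about the tool's x, y, z in degrees, then the shift along the tool's x, y, z in mm, then the finger opening in mm, from 0 to 95.1. In form: [[wx, wy, wz, x, y, z, hand], ...]. A call has 1 to 10 rows; each row shifts and turns the commanded pose from where the row before left it, along the tool's axes as they then stand; what a row does not reach is not made up. A row lasts 1/8 s, in which the tool goes at most 62.5 mm and 10.7 degrees, less where a joint would pass 70% of its speed; a pose out of reach is approached as far as the arm can. A call is refused whole if a number of a shift passes 62.5 or a number of a turn 10.7, either way. A call with a gripper value outside its range is refused whole. The fingers move at their own pace and stop on an object; the grip force is fixed at half the most. Time passes only in rows, so rows that do not move let the fingers close. It gives the time, the measured TCP pose, the force, the opening and the grip force at its end, in the units of the state.
- env.state(): the state, without advancing time (a new reading comes with each control period).
- env.read_camera(name): name is "scene" or "top"; returns a dict with "color" (384x512x3 uint8, red, green, blue), "z_map" (384x512 float32, mm along the optical axis (not along the pixel's ray), 0 where there is no reading), "camera_matrix" (3x3 intrinsics, pixels), "k1" (the pictures are not rectified: a ray, as slopes to the right and down, at radius r is drawn at 1 + k1 r^2 times it, then the intrinsics apply), "world_to_cam" (4x4, takes a point from world to camera coordinates). Camera axes: x right, y up, looking along -z (the intrinsics and any distortion apply to the point x, -y, -z); pixel columns grow to the right and rows downward; lengths in mm; the calibration is good to about 2 mm. A picture is of the moment at which its call begins.
- env.job_done(): hands the job in; it is judged then, once.
Trained networks look in the newest picture that a camera, given by its name, has taken for a name from the list of things; names that differ only in an ending like _2 or _b are one class to them, and where a whole thing is asked for, a point or a joint stands for the part that bears it (a point fixed in the world has none). Each returns a list of dicts, best first, with "score" (0 to 1); they miss things now and then, are a little off and sometimes report something else, mostly with a low value. They report only what shows in the picture. A call takes as long as a camera call.
- env.recognise(camera, thing): "location" ([column, row] in pixels, amid what is visible of it).
The state is a dict: "t": time; "joints": joint angles; "qvel": joint speeds; "tau": joint torques, N m; "eef_pos": TCP position; "tcp_rot": TCP orientation; "ft_force": force on the tool from outside, world axes, zero at the start; "moment": the same for the moment, N m; "opening": opening from 0.0 (shut) to 1.0 (fully open); "grip_force": force on a finger pad.
Only numpy, scipy, OpenCV 4.12 (cv2) and the standard library are available. Lean on these libraries where they do the work, as an engineer would, in place of code of your own. Each camera call takes 0.05 s, during which the arm holds its last target. There are 200 camera calls.

## Working session

There is one attempt and no reset: what is moved stays moved. The work goes in short steps, Python scripts to look and compute and a tool call to move; the robot and the scene stay as the last step left them, time stands still between calls to the robot, and variables do not carry over. Pictures are saved under pics/ and viewed, at most 10 in all, crops included, and the job is handed in when it is done.

Besides the shell and the picture viewer there is one more tool, called after "Request:" as name([rows], argument=value, ...), one row to a line, values as JSON. jog_arm: Moves the arm, as the interface text tells. Its arguments: {"type":"object","properties":{"motion":{"type":"array"}},"required":["motion"]}

```bash
mkdir -p pics; ls; cat > h.py <<'E'
import numpy as np, cv2
from cell import env
from scipy.spatial.transform import Rotation as R
def cloud(d):
    K=d["camera_matrix"];h,w=d["z_map"].shape
    u,v=np.meshgrid(np.arange(w),np.arange(h))
    x=(u-K[0,2])/K[0,0];y=(v-K[1,2])/K[1,1]
    rd=np.hypot(x,y);r=rd.copy()
    for _ in range(10): r=rd/(1+d["k1"]*r*r)
    s=np.where(rd>0,r/np.maximum(rd,1e-9),1)
    z=d["z_map"];P=np.stack([x*s*z,-y*s*z,-z,np.ones_like(z)],-1)
    W=P@np.linalg.inv(d["world_to_cam"]).T
    W=W[...,:3];W[z==0]=np.nan
    return W
E
python3 - <<'E'
from h import *
ims=[]
for c in("scene","top"):
    d=env.read_camera(c);np.save(c+".npy",cloud(d));W=cloud(d)
    im=cv2.cvtColor(d["color"],cv2.COLOR_RGB2BGR);cv2.imwrite(c+".png",im)
    cv2.imwrite(f"pics/{c}0.png",cv2.resize(im,(800,600)))
    for t in "art_box lid flap ink_jar flat_brush water_cup paper_roll paint_bottle tape_roll gesso_pot".split():
        for o in env.recognise(c,t)[:1]:
            u,v=map(int,o["location"]);print(c,t,round(o["score"],2),u,v,W[v,u].round())
print(env.state()["eef_pos"],env.state()["tcp_rot"])
E
```

```text
pics
scene art_box 0.61 197 204 [562. -98.   6.]
scene lid 0.56 235 173 [636.  13. 266.]
scene flap 0.94 149 198 [ 638. -182.  163.]
scene ink_jar 0.89 127 184 [ 549. -264.   77.]
scene flat_brush 0.65 87 216 [ 609. -368.   18.]
scene water_cup 0.75 266 172 [465.  79.  14.]
scene paper_roll 0.76 293 220 [656. 142. 103.]
scene paint_bottle 0.64 124 250 [ 730. -241.   85.]
scene tape_roll 0.76 294 177 [479. 153.  13.]
scene gesso_pot 0.9 133 213 [ 621. -242.   60.]
top art_box 0.83 317 185 [ 602. -113.    5.]
top lid 0.9 276 184 [578.   8. 269.]
top flap 0.56 357 178 [ 602. -186.  143.]
top ink_jar 0.78 384 216 [ 514. -268.   74.]
top flat_brush 0.84 412 185 [ 596. -365.   17.]
top water_cup 0.87 245 227 [495.  80.   7.]
top paper_roll 0.92 214 170 [644. 158.  27.]
top paint_bottle 0.84 374 141 [ 699. -244.   96.]
top tape_roll 0.7 316 184 [ 605. -110.    5.]
top gesso_pot 0.88 376 178 [ 611. -255.   62.]
[171.36806659 601.05858197 292.25671319] [3.14149140e+00 4.49710349e-05 2.86384725e+00]
```

View pics/scene0.png

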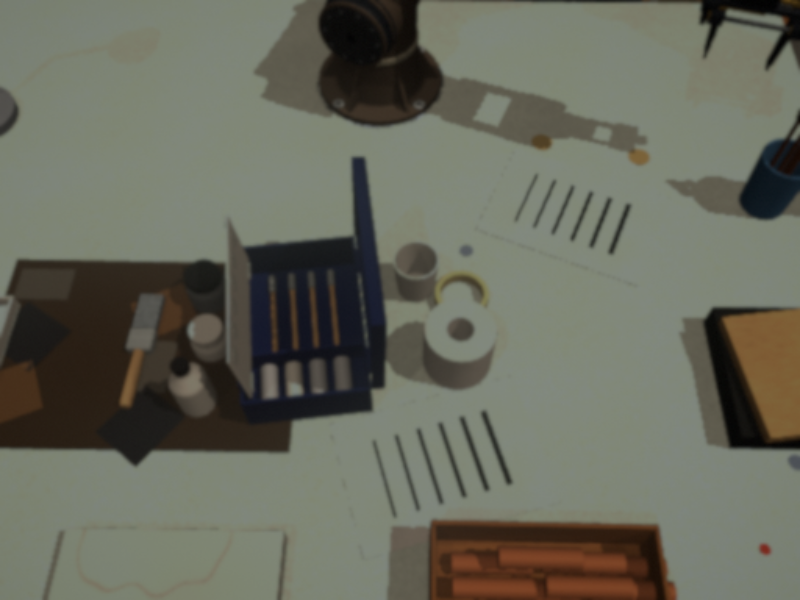

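View pics/top0.png

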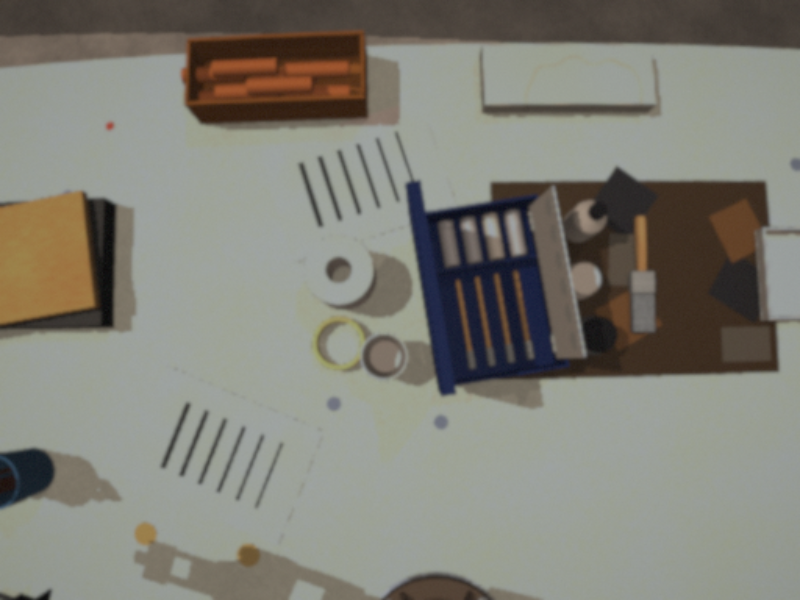

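```bash
python3 - <<'E'
from h import *
for c in("scene","top"):
    W=np.load(c+".npy").reshape(-1,3);im=cv2.imread(c+".png").reshape(-1,3).astype(int)
    ok=~np.isnan(W[:,0])&(W[:,0]>350)&(W[:,0]<850)&(W[:,1]>-420)&(W[:,1]<250)
    navy=ok&(im[:,0]>im[:,2]+20)
    lid=navy&(W[:,2]>110)&(W[:,1]>-100)
    P=W[lid];rim=W[navy&(abs(W[:,2]-80)<6)]
    fl=W[ok&(W[:,2]>88)&(W[:,1]<-140)&(W[:,1]>-230)&(im.min(1)>110)]
    for n,p in(("lid",P),("rim",rim),("flap",fl)):
        if len(p)<20: print(c,n,len(p));continue
        m=np.median(p,0);print(c,n,len(p),m.round(),np.percentile(p,[1,99],0).round().tolist(), np.linalg.svd(p-p.mean(0),full_matrices=False)[2][2].round(3))
        if n=="rim": print(cv2.minAreaRect(p[:,:2].astype(np.float32)))
E
```

```text
scene lid 208 [674.  22. 269.] [[601.0, 10.0, 266.0], [716.0, 32.0, 273.0]] [ 0.021 -0.132 -0.991]
scene rim 0
scene flap 4
top lid 1284 [575.   9. 269.] [[446.0, -15.0, 266.0], [713.0, 34.0, 273.0]] [ 0.005 -0.039 -0.999]
top rim 172 [ 721. -137.   79.] [[453.0, -211.0, 74.0], [743.0, -4.0, 84.0]] [-0.002 -0.001 -1.   ]
((595.70947265625, -104.06301879882812), (277.62933349609375, 180.5424041748047), 8.02278995513916)
top flap 228 [ 602. -192.  185.] [[490.0, -210.0, 180.0], [725.0, -175.0, 189.0]] [-0.142  0.987  0.077]
```

The scene picture shows the navy box at about (305,330), with the flap at (240,310) on its left and the lid at (368,270) on its right. The roll and cup stand beyond the lid, and the bottle, pot and jar stand outside the flap. The top view agrees, with the lid at (432,290) and the flap at (560,270).

Next I refine the box pose and the joint angles.

```bash
cat >> h.py <<'E'
C=np.array([595.7,-104.1]);A=np.radians(98.02)
ex=np.array([np.cos(A),np.sin(A)]);ey=np.array([-np.sin(A),np.cos(A)])
def box(p): p=np.asarray(p);return np.stack([(p[...,:2]-C)@ex,(p[...,:2]-C)@ey,p[...,2]],-1)
def tip():
    s=env.state();Rm=R.from_euler("xyz",s["tcp_rot"]).as_matrix()
    print("t",round(s["t"],2),"tip box",box(s["eef_pos"]+78*Rm[:,2]).round(1),"yaw",np.degrees(s["tcp_rot"]).round(1),"F",np.round(s["ft_force"],1))
E
python3 - <<'E'
from h import *
W=np.load("top.npy");im=cv2.imread("top.png").astype(int)
B=box(W);navy=(im[...,0]>im[...,2]+20)
p=B[navy&(abs(B[...,2]-80)<6)&(abs(B[...,0])<130)&(abs(B[...,1])<170)]
print("rim",np.percentile(p,[1,50,99],0).round(1))
for s in(-1,1):
    q=p[p[:,1]*s>125];print("rim side",s,len(q),np.median(q,0).round(1),np.polyfit(q[:,0],q[:,1],1).round(3) if len(q)>5 else 0)
p=B[navy&(B[...,2]>250)];print("lid top",np.percentile(p,[1,50,99],0).round(1),np.polyfit(p[:,1],p[:,0],1).round(3))
for c in("top","scene"):
    Bc=box(np.load(c+".npy"));i=cv2.imread(c+".png").astype(int)
    p=Bc[(Bc[...,2]>85)&(Bc[...,2]<195)&(Bc[...,0]<-50)&(Bc[...,0]>-115)&(abs(Bc[...,1])<122)&(i.max(2)-i.min(2)<60)]
    print(c,"flap",len(p))
    if len(p)>20: print(np.percentile(p,[1,50,99],0).round(1)); print("x vs z",np.polyfit(p[:,2],p[:,0],1),"x vs y",np.polyfit(p[:,1],p[:,0],1))
d=np.load("top.npy")
for n,x,y in(("paint",374,141),("roll",214,170),("cup",245,227)): print(n,B[y,x].round())
tip()
E
```

```text
rim [[ -89.2 -138.5   74.3]
 [ -32.6 -133.9   79.5]
 [  88.1  138.8   83.7]]
rim side -1 91 [ -21.3 -135.8   79.2] [ 1.00000e-02 -1.35703e+02]
rim side 1 81 [-41.7 135.9  79.7] [2.00000e-03 1.36026e+02]
lid top [[ 105.4 -133.6  266.2]
 [ 115.     4.3  269.5]
 [ 124.3  134.2  272.9]] [-4.00000e-03  1.14966e+02]
top flap 1744
[[ -90.5 -119.6   86. ]
 [ -82.9    1.2  144.8]
 [ -76.7  119.4  187.3]]
x vs z [ -0.10582998 -67.823832  ] x vs y [-4.73055029e-03 -8.29219887e+01]
scene flap 1196
[[ -88.5 -119.8   86.6]
 [ -81.4  -12.   146. ]
 [ -75.6  119.   187.8]]
x vs z [ -0.10105408 -66.96487586] x vs y [-7.91920902e-04 -8.14974806e+01]
paint [-153.  -82.   96.]
roll [252. -85.  27.]
cup [196.  74.   7.]
t 1.1 tip box [757.5 321.8 214.3] yaw [180.    0.  164.1] F [ 0.7  0.  -0.3]
```

Request:
jog_arm([
  [0, 0, 9.5, 0, 0, -20, 0],
  [0, 0, 9.5, 0, 0, -20, 0],
  [0, 0, 9.5, 0, 0, -20, 0],
  [0, 0, 9.5, 0, 0, -20, 0],
  [0, 0, 9.5, 0, 0, -20, 0],
  [0, 0, 9.5, 0, 0, -10, 0],
  [0, 0, 9, 0, 0, 0, 0],
])

```text
t: 1.98
eef_pos: [171.4, 601.1, 403.2]
tcp_rot: [3.141, -0.001, 1.707]
ft_force: [-0.5, -1.0, 0.1]
opening: 0.323
grip_force: 0.0
```

Request:
jog_arm([
  [0, 0, 0, -60, 21, 0, 0],
  [0, 0, 0, -60, 21, 0, 0],
  [0, 0, 0, -60, 21, 0, 0],
  [0, 0, 0, -60, 21, 0, 0],
  [0, 0, 0, -60, 21, 0, 0],
  [0, 0, 0, -60, 21, 0, 0],
  [0, 0, 0, -60, 21, 0, 0],
  [0, 0, 0, -60, 21, 0, 0],
  [0, 0, 0, -60, 21, 0, 0],
  [0, 0, 0, -60, 21, 0, 0],
])

```text
t: 3.22
eef_pos: [459.3, 44.0, 402.6]
tcp_rot: [3.141, -0.0, 1.712]
ft_force: [0.9, 0.5, -0.4]
opening: 0.006
grip_force: 0.0
```

Request:
jog_arm([
  [0, 0, 0, -60, 21, 0, 0],
  [0, 0, 0, -60, 21, 0, 0],
  [0, 0, 0, -60, 21, 0, 0],
  [0, 0, 0, -60, 21, 0, 0],
  [0, 0, 0, -50, 21, 0, 0],
  [0, 0, 0, 0, 0, 0, 0],
])

```text
t: 3.98
eef_pos: [602.4, -225.6, 400.6]
tcp_rot: [-3.14, -0.001, 1.709]
ft_force: [0.4, 0.6, 0.3]
opening: 0.003
grip_force: 0.0
```

```bash
python3 -c "
from h import *
tip()"
```

```text
t 3.98 tip box [-121.2   10.4  322.6] yaw [-179.9   -0.    97.9] F [0.4 0.6 0.3]
```

Request:
jog_arm([
  [0, 0, 0, 0, 0, 52, 0],
  [0, 0, 0, 0, 0, 52, 0],
  [0, 0, 0, 0, 0, 52, 0],
  [0, 0, 0, 0, 0, 0, 0],
  [0, 0, 0, 10, 0, 0, 0],
  [0, 0, 0, 10, 0, 0, 0],
  [0, 0, 0, 11, 0, 0, 0],
  [0, 0, 0, 14, 0, 0, 0],
  [0, 0, 0, 14, 0, 1, 0],
])

```text
t: 5.1
eef_pos: [593.0, -163.0, 245.4]
tcp_rot: [3.141, 0.0, 1.712]
ft_force: [-0.1, -1.4, -1.2]
opening: 0.002
grip_force: 0.4
```

```bash
python3 -c "
from h import *
tip()"
```

```text
t 5.1 tip box [-58.   10.8 167.4] yaw [180.    0.   98.1] F [-0.1 -1.4 -1.2]
```

Request:
jog_arm([
  [0, 0, 0, 10, 0, 5, 0],
  [0, 0, 0, 11, 0, 8, 0],
  [0, 0, 0, 11, 0, 7, 0],
  [0, 0, 0, 10, 0, 9, 0],
  [0, 0, 0, 8, 0, 10, 0],
  [0, 0, 0, 8, 0, 11, 0],
  [0, 0, 0, 6, 0, 12, 0],
  [0, 0, 0, 4, 0, 12, 0],
  [0, 0, 0, 2, 0, 10, 0],
])

```text
t: 6.22
eef_pos: [583.3, -94.5, 160.3]
tcp_rot: [-3.141, -0.0, 1.712]
ft_force: [-0.0, 0.2, 1.2]
opening: 0.003
grip_force: 0.3
```

```bash
python3 - <<'E'
from h import *
tip()
d=env.read_camera("top");B=box(cloud(d));cv2.imwrite("pics/top1.png",cv2.resize(cv2.cvtColor(d["color"],cv2.COLOR_RGB2BGR)[90:290,200:456],(768,600)))
E
```

```text
t 6.22 tip box [11.2 11.  82.3] yaw [-180.    -0.    98.1] F [-0.   0.2  1.2]
```

View pics/top1.png

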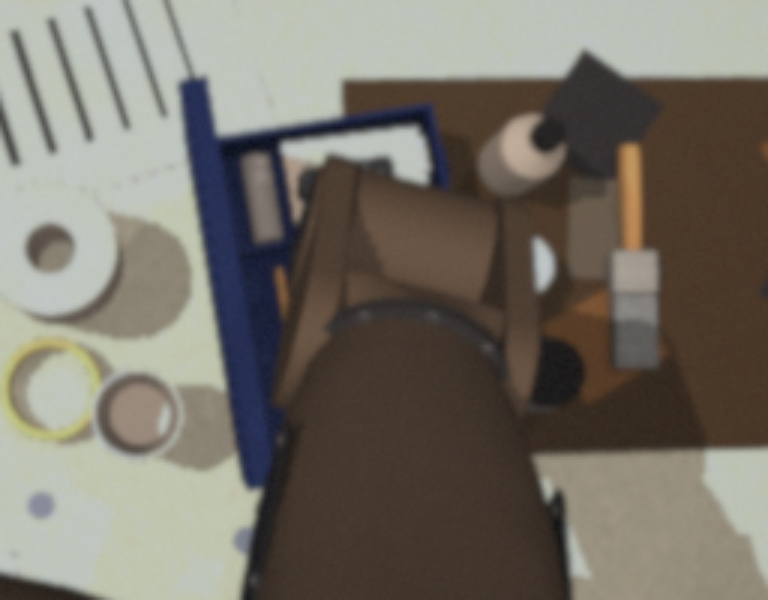

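The picture shows the flap nearly down (white at (390,155)), the lid still upright at (230,290) and the bystanders undisturbed. I'll press the flap down the rest of the way.

Request:
jog_arm([
  [0, 0, 0, 1, 0, 6, 0],
  [0, 0, 0, 0, 0, 5, 0],
  [0, 0, 0, 0, 0, 2, 0],
  [0, 0, 0, 0, 0, 0, 0],
])

```text
t: 6.78
eef_pos: [583.3, -93.9, 148.2]
tcp_rot: [3.141, -0.0, 1.712]
ft_force: [-0.1, 0.0, 0.8]
opening: 0.006
grip_force: 0.0
```

Request:
jog_arm([
  [0, 0, 0, 0, 0, 1, 0],
  [0, 0, 0, 0, 0, 0, 0],
])

```text
t: 7.02
eef_pos: [583.3, -93.8, 147.3]
tcp_rot: [3.141, 0.0, 1.712]
ft_force: [0.1, 1.0, 1.1]
opening: 0.007
grip_force: 0.0
```

```bash
python3 -c "
from h import *
tip()"
```

```text
t 7.03 tip box [11.9 10.8 69.3] yaw [180.    0.   98.1] F [0.1 1.  1.1]
```

Request:
jog_arm([
  [0, 0, 0, 0, 0, 1, 0],
  [0, 0, 0, 0, 0, 0, 0],
])

```text
t: 7.28
eef_pos: [583.3, -93.8, 146.2]
tcp_rot: [3.142, -0.0, 1.712]
ft_force: [-0.4, 0.6, -0.1]
opening: 0.005
grip_force: 0.0
```

Request:
jog_arm([
  [0, 0, 0, 0, 0, 1, 0],
  [0, 0, 0, 0, 0, 0, 0],
])

```text
t: 7.52
eef_pos: [583.2, -93.8, 145.8]
tcp_rot: [3.141, 0.0, 1.712]
ft_force: [-2.6, 0.5, 7.2]
opening: 0.007
grip_force: 3.7
```

Request:
jog_arm([
  [0, 0, 0, 0, 0, -40, 0],
  [0, 0, 0, 0, 0, -60, 0],
  [0, 0, 0, 0, 0, -60, 0],
  [0, 0, 0, 0, 0, -60, 0],
  [0, 0, 0, 0, 0, -20, 0],
  [0, 0, 0, 50, 0, 0, 0],
  [0, 0, 0, 50, 0, 0, 0],
  [0, 0, 0, 50, 0, 0, 0],
  [0, 0, 0, 0, 0, 0, 0],
])

```text
t: 8.65
eef_pos: [561.5, 57.3, 385.4]
tcp_rot: [3.141, -0.0, 1.715]
ft_force: [-0.5, -1.2, 0.1]
opening: 0.002
grip_force: 0.0
```

```bash
python3 - <<'E'
from h import *
tip()
d=env.read_camera("top");B=box(cloud(d));im=d["color"].astype(int)
s=env.read_camera("scene");cv2.imwrite("pics/scene1.png",cv2.resize(cv2.cvtColor(s["color"],cv2.COLOR_RGB2BGR)[80:290,90:360],(771,600)))
for n,Q,i in(("top",B,im),("scene",box(cloud(s)),s["color"].astype(int))):
    p=Q[(Q[...,0]>-75)&(Q[...,0]<30)&(abs(Q[...,1])<115)&(Q[...,2]<90)&(i.min(2)>90)]
    if len(p)>20: print(n,len(p),np.median(p,0).round(1),np.polyfit(p[:,0],p[:,2],1).round(3))
E
```

```text
t 8.65 tip box [164.7  11.3 307.4] yaw [180.   -0.   98.3] F [-0.5 -1.2  0.1]
top 3724 [-23.6   4.1  68. ] [3.00e-03 6.81e+01]
scene 1563 [-39.6 -52.5  67.7] [-2.1000e-02  6.6573e+01]
```

View pics/scene1.png

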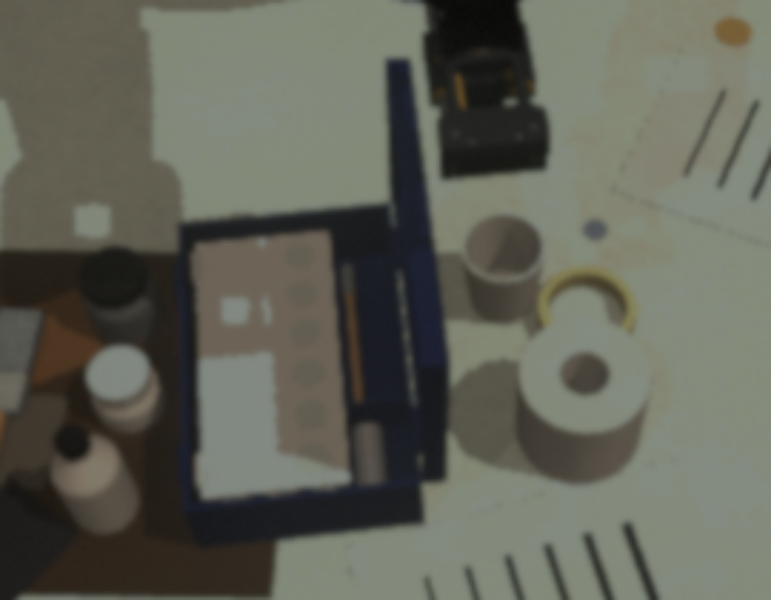

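The picture confirms it: the flap lies flat around (265,370), its measured slope is about 0 at z = 68, and the lid is still up at (420,280). Now I push the lid from outside.

Request:
jog_arm([
  [0, 0, 0, 0, 0, 34, 0],
  [0, 0, 0, 0, 0, 34, 0],
  [0, 0, 0, -15, 0, 0, 0],
  [0, 0, 0, -12, 0, 0, 0],
  [0, 0, 0, -12, 0, 0, 0],
  [0, 0, 0, -14, 0, 0, 0],
  [0, 0, 0, -14, 0, 0, 0],
  [0, 0, 0, -14, 0, 1, 0],
])

```text
t: 9.75
eef_pos: [573.7, -26.4, 316.2]
tcp_rot: [3.141, -0.0, 1.712]
ft_force: [0.6, 2.3, -1.3]
opening: 0.011
grip_force: 1.1
```

```bash
python3 -c "
from h import *
tip()"
```

```text
t 9.75 tip box [ 80.   11.  238.2] yaw [180.   -0.   98.1] F [ 0.6  2.3 -1.3]
```

Request:
jog_arm([
  [0, 0, 0, -13, 0, 2, 0],
  [0, 0, 0, -13, 0, 4, 0],
  [0, 0, 0, -12, 0, 4, 0],
  [0, 0, 0, -12, 0, 6, 0],
  [0, 0, 0, -12, 0, 7, 0],
  [0, 0, 0, -12, 0, 8, 0],
  [0, 0, 0, -10, 0, 9, 0],
  [0, 0, 0, -10, 0, 10, 0],
  [0, 0, 0, -9, 0, 11, 0],
])

```text
t: 10.88
eef_pos: [588.1, -128.1, 254.5]
tcp_rot: [3.141, -0.0, 1.712]
ft_force: [-0.3, 1.3, 1.5]
opening: 0.002
grip_force: 0.5
```

```bash
python3 -c "
from h import *
tip()"
```

```text
t 10.88 tip box [-22.7  10.8 176.5] yaw [180.   -0.   98.1] F [-0.3  1.3  1.5]
```

Request:
jog_arm([
  [0, 0, 0, -8, 0, 12, 0],
  [0, 0, 0, -7, 0, 12, 0],
  [0, 0, 0, -6, 0, 12, 0],
  [0, 0, 0, -5, 0, 12, 0],
  [0, 0, 0, -3, 0, 12, 0],
  [0, 0, 0, -2, 0, 8, 0],
  [0, 0, 0, 0, 0, 4, 0],
  [0, 0, 0, 0, 0, 2, 0],
  [0, 0, 0, 0, 0, 0, 0],
])

```text
t: 12.0
eef_pos: [592.4, -158.0, 181.3]
tcp_rot: [3.141, -0.0, 1.712]
ft_force: [0.6, -0.5, 0.7]
opening: 0.005
grip_force: 0.0
```

Request:
jog_arm([
  [0, 0, 0, 0, 0, 1, 0],
  [0, 0, 0, 0, 0, 0, 0],
])

```text
t: 12.25
eef_pos: [592.4, -158.1, 180.4]
tcp_rot: [3.141, 0.0, 1.712]
ft_force: [0.6, -0.4, 0.4]
opening: 0.006
grip_force: 0.2
```

```bash
python3 -c "
from h import *
tip()"
```

```text
t 12.25 tip box [-53.1  10.7 102.4] yaw [180.    0.   98.1] F [ 0.6 -0.4  0.4]
```

Request:
jog_arm([
  [0, 0, 0, 0, 0, 1, 0],
  [0, 0, 0, 0, 0, 1, 0],
  [0, 0, 0, 0, 0, 0, 0],
])

```text
t: 12.62
eef_pos: [592.3, -158.1, 178.1]
tcp_rot: [-3.141, -0.0, 1.712]
ft_force: [-0.5, -0.6, -0.5]
opening: 0.002
grip_force: 0.0
```

Request:
jog_arm([
  [0, 0, 0, 0, 0, 1, 0],
  [0, 0, 0, 0, 0, 0, 0],
])

```text
t: 12.88
eef_pos: [592.3, -158.1, 177.9]
tcp_rot: [3.141, 0.0, 1.712]
ft_force: [-2.4, 0.3, 7.8]
opening: 0.001
grip_force: 3.8
```

Request:
jog_arm([
  [0, 0, 0, 0, 0, -20, 0],
  [0, 0, 0, 0, 0, -60, 0],
  [0, 0, 0, 0, 0, -60, 0],
  [0, 0, 0, 60, 0, -60, 0],
  [0, 0, 0, 60, 0, 0, 0],
  [0, 0, 0, 60, 0, 0, 0],
  [0, 0, 0, 60, 0, 0, 0],
  [0, 0, 0, 60, 0, 0, 0],
  [0, 0, 0, 0, 0, 0, 0],
])

```text
t: 14.0
eef_pos: [551.4, 126.6, 361.5]
tcp_rot: [-3.141, -0.001, 1.717]
ft_force: [-0.6, -0.2, 0.3]
opening: 0.007
grip_force: 0.0
```

```bash
python3 - <<'E'
from h import *
tip()
d=env.read_camera("top");B=box(cloud(d));cv2.imwrite("pics/top2.png",cv2.resize(cv2.cvtColor(d["color"],cv2.COLOR_RGB2BGR)[90:290,170:426],(768,600)))
p=B[(abs(B[...,0])<85)&(abs(B[...,1])<130)&(B[...,2]<200)]
print(len(p),np.median(p,0).round(1),np.polyfit(p[:,0],p[:,2],1).round(4))
E
```

```text
t 14.0 tip box [234.7  11.6 283.5] yaw [-180.    -0.    98.4] F [-0.6 -0.2  0.3]
7435 [ 0.5  1.6 99.9] [-8.00000e-04  9.99655e+01]
```

View pics/top2.png

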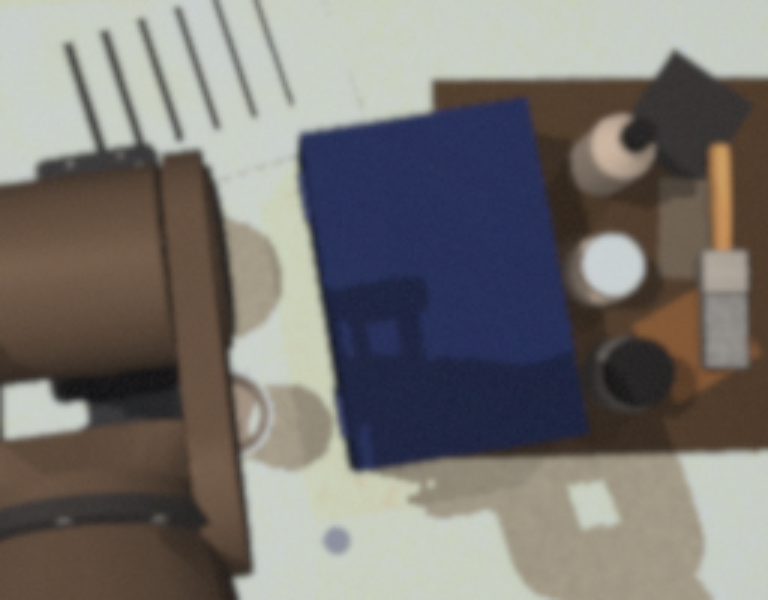

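The lid is shut at (440,290), level at z = 100, and the bystanders in view are where they stood.

```bash
python3 -c "
from cell import env
print(env.job_done())"
```

```text
the job is handed in; nothing more can be done
None
```

I folded the flap flat, then shut the lid over it (level at 100 mm, flap last measured flat at 68 mm), saw no bystander moved, and handed the job in at about 14 s; no verdict was returned.

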